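# Press home a curved row of tube caps

## Task

The six push-on caps on the tubes in the curved rack are still loose. Starting at the end with the upright pin, follow the row with the fingertips and press each cap gently down until it is fully home, one after the other, in a single low pass: keep the fingertips within about two centimetres of the caps until the last one is down. Pick nothing up, do not shove or tip the rack, leave everything else where it stands, and finish clear of everything.

Things in the scene. Friction and masses are not known exactly. Their poses are not given: they have to be found in the camera images.
- rack: loose white plastic rack, part of a ring, 55 mm high, about 1.2 kg; six clear tubes in one curved row, each with a push-on cap. Origin at the underside, z up. In its frame the tubes stand on a circle of radius 130 mm about (-115, 0) mm, at -40, -24, -8, 8, 24, 40 degrees from +x (caps 1 to 6, 36 mm apart); the curve's hollow side faces -x
- pin_top (a point): top of the thin bare steel pin (9 mm across, top 115 mm above the bench) that stands upright on the rack just beyond cap 1, 41 mm from its axis; it marks the end where the row starts
- rack_end (a point): point on the rack's top plate, 55 mm above the bench, on the axis of the last tube (cap 6, the end without the pin)
- cap1_top (a point): centre of the top of cap 1, counted from the pin end: round black plastic cap 19 mm across, 20 mm high, slightly domed, top about 96 mm above the bench while loose and 90 mm when home
- cap1 (a joint): how far cap 1 is pushed down: 0 = loose (6 mm proud; starts between 0 and 0.0012), 0.006 m = fully home against its stop; slides stiffly at about 3 N, stays where it is left and cannot come off
- cap2_top (a point): centre of the top of cap 2, counted from the pin end: round black plastic cap 19 mm across, 20 mm high, slightly domed, top about 96 mm above the bench while loose and 90 mm when home
- cap2 (a joint): how far cap 2 is pushed down: 0 = loose (6 mm proud; starts between 0 and 0.0012), 0.006 m = fully home against its stop; slides stiffly at about 3 N, stays where it is left and cannot come off
- cap3_top (a point): centre of the top of cap 3, counted from the pin end: round black plastic cap 19 mm across, 20 mm high, slightly domed, top about 96 mm above the bench while loose and 90 mm when home
- cap3 (a joint): how far cap 3 is pushed down: 0 = loose (6 mm proud; starts between 0 and 0.0012), 0.006 m = fully home against its stop; slides stiffly at about 3 N, stays where it is left and cannot come off
- cap4_top (a point): centre of the top of cap 4, counted from the pin end: round black plastic cap 19 mm across, 20 mm high, slightly domed, top about 96 mm above the bench while loose and 90 mm when home
- cap4 (a joint): how far cap 4 is pushed down: 0 = loose (6 mm proud; starts between 0 and 0.0012), 0.006 m = fully home against its stop; slides stiffly at about 3 N, stays where it is left and cannot come off
- cap5_top (a point): centre of the top of cap 5, counted from the pin end: round black plastic cap 19 mm across, 20 mm high, slightly domed, top about 96 mm above the bench while loose and 90 mm when home
- cap5 (a joint): how far cap 5 is pushed down: 0 = loose (6 mm proud; starts between 0 and 0.0012), 0.006 m = fully home against its stop; slides stiffly at about 3 N, stays where it is left and cannot come off
- cap6_top (a point): centre of the top of cap 6, counted from the pin end: round black plastic cap 19 mm across, 20 mm high, slightly domed, top about 96 mm above the bench while loose and 90 mm when home
- cap6 (a joint): how far cap 6 is pushed down: 0 = loose (6 mm proud; starts between 0 and 0.0012), 0.006 m = fully home against its stop; slides stiffly at about 3 N, stays where it is left and cannot come off
- dropper: amber dropper bottle, 32 mm across, 83 mm high, in the hollow of the rack's curve; loose bystander, origin at the centre of its underside
- jar: glass jar with black lid, 52 mm across, 68 mm high, by the outer side of the rack's curve; loose bystander, origin at the centre of its underside
- vial: small glass vial with black screw cap, 26 mm across, 53 mm high, on the bench beyond the cap 6 end of the rack, not part of the row; loose bystander, origin at the centre of its underside
- beaker: glass beaker, 70 mm across, 90 mm high, on the left; loose bystander, origin at the centre of its underside
- wash_bottle: white plastic bottle with blue cap, 68 mm across, 160 mm high, on the left; loose bystander, origin at the centre of its underside
- tip_box: orange pipette-tip box with clear lid, 85 x 120 x 68 mm, on the right; loose bystander, origin at the centre of its underside
- marker: marker pen lying flat, 130 mm long, 13 mm thick, on the right; loose bystander, origin at the centre of its underside

How it is judged:
By the outcome, as a careful person would: the job done as asked, in the order asked, and still so for the second after the job is handed in, with the robot touching nothing.
It also fails if it takes over 51 s, if anything falls off the work surface, if the arm or the gripper's body presses on something with over 40 N, if the wrist force passes 120 N, or if a joint passes its speed limit or range.

## Robot

A 6-joint arm with a two-finger parallel gripper is mounted at the origin on the work surface. World frame = base frame: x ahead of the robot, y to its left, z up, the work surface at z = 0. Lengths are in m, angles in rad, forces in N, time in s.
With the tool pointing down it reaches from about 0.25 to 0.725 m from the base axis. Payload 4 kg.
Tool frame: the origin (TCP) lies at the very end of the fingers, on their centre line; the grasp point (between the pads) lies 19 mm behind it; z points along the fingers, y is the line along which they close (so a half turn about z gives the same grasp; the last joint's range is limited). The gripper opens to 85 mm and grips with 20 to 120 N. Pads are 22 mm wide; open, the fingers measure 114 mm over their backs; the gripper's body (76 mm by 85 mm) begins 54 mm behind the grasp point. The pads swing forward as they close: fully open they stand 13 mm farther back than shut.
Start: joints at [-1.142, 0.241, 0.005, 1.335, 0, 1.571], TCP at [0.208, -0.455, 0.231] pointing down, gripper open.
Joint ranges: [-2.72, 2.72], [-1.05, 1.87], [-1.09, 1.28], [-1.99, 2.15], [-1.42, 1.44], [-3.14, 3.14]. Speed limits (rad/s): [2.79, 2.79, 3.14, 3.14, 3.14, 3.14].

## Interface

Orientations are given as [roll, pitch, yaw] about the fixed x, y, z axes, in that order (R = Rz(yaw) Ry(pitch) Rx(roll)).
In Python, from cell import robot gives the robot as it stands.
- The arm moves only by the tool arm_command, never from a script. Its argument "moves" is a list of rows, each a list of 7 numbers: the shift along the tool's x, y, z in m, then the turn, a rotation vector about the tool's x, y, z in rad, then the opening, from 0 (shut) to 1 (fully open). A call has 1 to 8 rows; each row is the pose to reach, as a shift and turn from the pose commanded when the call began, along the tool's axes at that moment; what a row does not reach only later rows make up. A row lasts 1/8 s, in which the tool goes at most 62.5 mm and 10.7 degrees, less where a joint would pass 70% of its speed; a pose out of reach is approached as far as the arm can. A call with a gripper value outside its range is refused whole. The fingers move at their own pace and stop on an object; the grip force is fixed at half the most. Time passes only in rows, so rows that repeat a pose let the fingers close. It gives the time, the measured TCP pose, the force, the opening and the grip force at its end, in the units of the state.
- robot.sense(): the state, without advancing time (a new reading comes with each control period).
- robot.capture(name): name is "scene" or "top" or "wrist"; returns (picture, depth): 480x640x3 uint8, red, green, blue; 480x640 float32, m along the optical axis (not along the pixel's ray), 0 where there is no reading.
- robot.camera_info(name): a dict with "camera_matrix" (3x3 intrinsics, pixels), "k1" (the pictures are not rectified: a ray, as slopes to the right and down, at radius r is drawn at 1 + k1 r^2 times it, then the intrinsics apply), "camera_from_world" (4x4, takes a point from world to camera coordinates). Camera axes: x right, y down, z forward; pixel columns grow to the right and rows downward; lengths in m; the calibration is good to about 2 mm. A picture is of the moment at which its call begins: read the wrist's pose just before it. camera_info takes no time and is no camera call; for the wrist camera it gives the pose at the moment of the call.
- robot.sign_off(): hands the job in; it is judged then, once.
The state is a dict: "time": time; "q": joint angles; "joint_velocities": joint speeds; "joint_torque": joint torques, N m; "ee_pos": TCP position; "orientation": TCP orientation; "force": force on the tool from outside, world axes, zero at the start; "ft_torque": the same for the moment, N m; "width": opening from 0.0 (shut) to 1.0 (fully open); "finger_force": force on a finger pad.
Only numpy, scipy, OpenCV 4.12 (cv2) and the standard library are available. Lean on these libraries where they do the work, as an engineer would, in place of code of your own. Each camera call takes 0.05 s, during which the arm holds its last target. There are 200 camera calls.

## Working session

There is one attempt and no reset: what is moved stays moved. The work goes in short steps, Python scripts to look and compute and a tool call to move; the robot and the scene stay as the last step left them, time stands still between calls to the robot, and variables do not carry over. Pictures are saved under pics/ and viewed, at most 10 in all, crops included, and the job is handed in when it is done.

Besides the shell and the picture viewer there is one more tool, called after "Emit:" as name([rows], argument=value, ...), one row to a line, values as JSON. arm_command: Moves the arm, as the interface text tells. Its arguments: {"type":"object","properties":{"moves":{"type":"array","items":{"type":"array","items":{"type":"number"}}}},"required":["moves"]}

```bash
mkdir -p pics; ls
python3 - <<'E'
from cell import robot
import cv2,numpy as np
s=robot.sense();print(s)
for n in("scene","top"):
    p,d=robot.capture(n);cv2.imwrite(f"pics/{n}.png",p[:,:,::-1]);np.savez(f"{n}.npz",p=p,d=d,**{k:np.array(v) for k,v in robot.camera_info(n).items()})
    print(robot.camera_info(n))
E
```

```text
pics
{'time': 0.0, 'q': array([-1.14200475e+00,  2.41403297e-01,  3.69805708e-03,  1.33518121e+00,
       -1.61686666e-05,  1.57079680e+00]), 'joint_velocities': array([ 0.00024014, -0.0012326 ,  0.00014716,  0.0002894 ,  0.00166915,
        0.00045517]), 'joint_torque': array([ 1.11957637e-03, -3.72318006e+01,  2.52407902e+01,  1.70358951e-02,
        5.08195922e-05, -6.09120178e-06]), 'ee_pos': array([ 0.20761651, -0.45415664,  0.2304078 ]), 'orientation': array([-3.13950253e+00,  1.61696282e-05,  4.28791137e-01]), 'force': array([-0.16544959,  0.21458572, -0.33998565]), 'ft_torque': array([-0.040022  , -0.03038038,  0.0036998 ]), 'finger_force': 0.0, 'width': 1.0009600886558845}
{'camera_matrix': array([[450.19825308,   0.        , 320.33624471],
       [  0.        , 450.19825308, 240.38877967],
       [  0.        ,   0.        ,   1.        ]]), 'k1': 0.016609627672694704, 'camera_from_world': array([[ 0.53374587,  0.84561683,  0.00689441, -0.28184198],
       [ 0.58804665, -0.36528622, -0.72164195, -0.25023498],
       [-0.60771415,  0.38922765, -0.69223216,  1.37120221],
       [ 0.        ,  0.        ,  0.        ,  1.        ]])}
{'camera_matrix': array([[512.72483372,   0.        , 316.75215011],
       [  0.        , 512.72483372, 244.10697831],
       [  0.        ,   0.        ,   1.        ]]), 'k1': 0.008605053334274991, 'camera_from_world': array([[ 0.02975832, -0.99945614, -0.01420811, -0.01092536],
       [-0.99884491, -0.02919762, -0.03816213,  0.51878849],
       [ 0.03772653,  0.01532734, -0.99917055,  1.34028658],
       [ 0.        ,  0.        ,  0.        ,  1.        ]])}
```

View pics/scene.png

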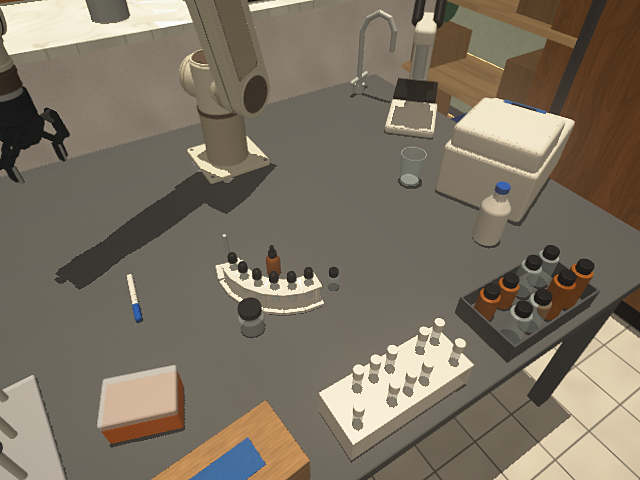

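View pics/top.png

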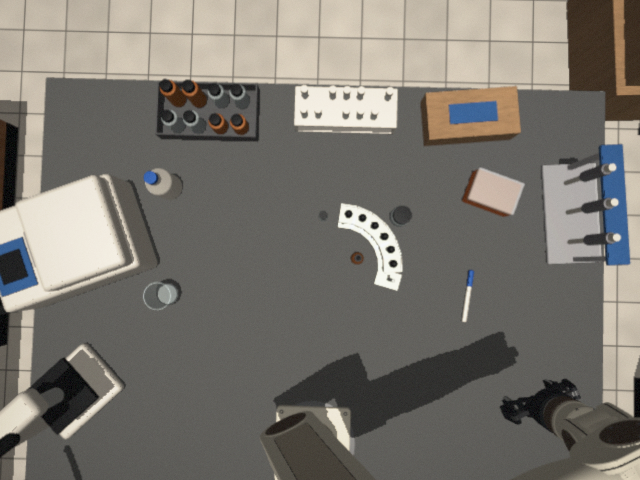

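The top view shows the rack's caps from about (348,214) to (393,264), with the pin near (390,278). The dropper is at (357,258), the jar at (401,215) and the vial at (323,215). The scene view agrees: the pin is at (225,240), so cap 1 is nearest the robot's right.

```bash
cat > h.py <<'E'
import numpy as np,cv2
from scipy.optimize import least_squares
A=np.radians([-40,-24,-8,8,24,40])
CAPS=np.c_[-.115+.13*np.cos(A),.13*np.sin(A)]
def world(pose,z):
    x,y,t=pose;R=np.array([[np.cos(t),-np.sin(t)],[np.sin(t),np.cos(t)]])
    return np.c_[CAPS@R.T+[x,y],np.full(6,z)]
def proj(P,K,k1,T):
    c=np.c_[P,np.ones(len(P))]@T.T[:,:3];s=c[:,:2]/c[:,2:]
    s=s*(1+k1*(s**2).sum(1,keepdims=True));return s*K[0,0]+K[:2,2]
def unproj(uv,z,K,k1,T):
    s=(np.array(uv)-K[:2,2])/K[0,0]
    for _ in range(5): q=s/(1+k1*(s**2).sum()) if _==0 else ((np.array(uv)-K[:2,2])/K[0,0])/(1+k1*(q**2).sum())
    R,t=T[:3,:3],T[:3,3];d=R.T@np.r_[q,1];o=-R.T@t;return o+d*(z-o[2])/d[2]
def blobs(p,box,thr=60,amin=15,amax=900):
    u0,v0,u1,v1=box;g=p[v0:v1,u0:u1].max(2)
    n,l,st,c=cv2.connectedComponentsWithStats((g<thr).astype(np.uint8))
    return [(c[i]+[u0,v0],st[i,4]) for i in range(1,n) if amin<st[i,4]<amax]
E
python3 - <<'E'
from h import *
t=np.load('top.npz')
for thr in(30,45):
  for c,a in blobs(t['p'],(310,195,420,300),thr): print(thr,c.round(1),a,unproj(c,.094,t['camera_matrix'],t['k1'],t['camera_from_world']).round(4))
cv2.imwrite('pics/crop.png',cv2.resize(t['p'][190:300,310:420,::-1],None,fx=5,fy=5,interpolation=cv2.INTER_CUBIC))
E
```

```text
45 [348.  213.9] 20 [ 0.5927 -0.072   0.094 ]
45 [361.9 217.6] 23 [ 0.5844 -0.1065  0.094 ]
45 [374.2 225.2] 18 [ 0.5665 -0.1372  0.094 ]
45 [383.7 236. ] 20 [ 0.5406 -0.1613  0.094 ]
45 [390.2 249. ] 21 [ 0.5088 -0.1782  0.094 ]
45 [392.8 263.1] 22 [ 0.4744 -0.1852  0.094 ]
```

View pics/crop.png

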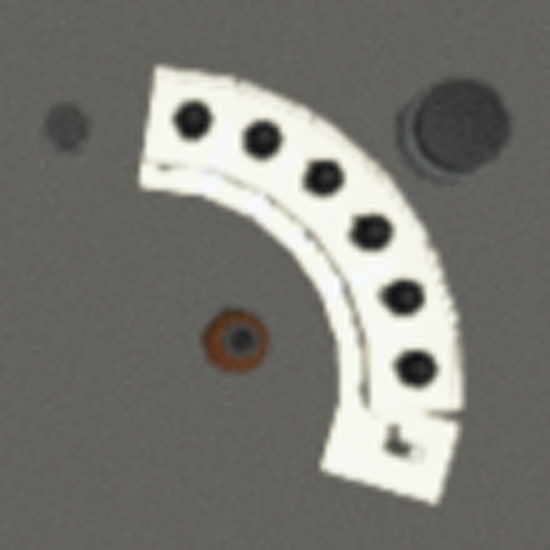

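The crop shows the six caps clearly, with cap 6 at crop (193,120) and cap 1 at (415,369). The pin tab is at the lower right. I'll fit the rack pose next.

```bash
cat >> h.py <<'E'
def fit(uv,info,z=.095,p0=(.46,-.08,-.78)):
    r=least_squares(lambda p:(proj(world(p,z),info['camera_matrix'],info['k1'],info['camera_from_world'])-uv).ravel(),p0)
    return r.x,np.sqrt((r.fun**2).mean())
def tool(P,s):
    from scipy.spatial.transform import Rotation as Ro
    return Ro.from_euler('xyz',s['orientation']).inv().apply(np.array(P)-s['ee_pos'])
E
python3 - <<'E'
from h import *
from cell import robot
t=np.load('top.npz')
uv=np.array([c for c,a in blobs(t['p'],(310,195,420,300),45)][::-1])
best=min((fit(uv,t,p0=(.5,-.13,a)) for a in(-2,-.8,.4,2)),key=lambda r:r[1]);print(best)
W=world(best[0],.095);print(W.round(4));s=robot.sense()
W[:,2]=.2;print(tool(W,s).round(4))
print(robot.camera_info('wrist')['camera_from_world'].round(3), s['ee_pos'])
E
```

```text
(array([ 0.54403479, -0.13946978, -0.8088672 ]), np.float64(0.33762287256917406))
[[ 0.4729 -0.186   0.095 ]
 [ 0.5084 -0.1787  0.095 ]
 [ 0.5404 -0.1619  0.095 ]
 [ 0.5666 -0.1369  0.095 ]
 [ 0.5849 -0.1057  0.095 ]
 [ 0.5939 -0.0706  0.095 ]]
[[ 0.3528 -0.1336  0.0307]
 [ 0.3881 -0.1255  0.0307]
 [ 0.4242 -0.1275  0.0307]
 [ 0.4584 -0.1393  0.0308]
 [ 0.488  -0.1601  0.0308]
 [ 0.5107 -0.1883  0.0308]]
[[ 0.417 -0.909 -0.    -0.5  ]
 [-0.869 -0.398  0.295 -0.039]
 [-0.268 -0.122 -0.956  0.379]
 [ 0.     0.     0.     1.   ]] [ 0.20762341 -0.45422331  0.23048594]
```

Emit:
arm_command([
  [0.06, -0.022, 0, 0, 0, 0, 0],
  [0.12, -0.045, 0, 0, 0, 0, 0],
  [0.18, -0.067, 0, 0, 0, 0, 0],
  [0.24, -0.09, 0, 0, 0, 0, 0],
  [0.29, -0.11, 0.01, 0, 0, 0, 0],
  [0.33, -0.125, 0.02, 0, 0, 0, 0],
  [0.353, -0.134, 0.03, 0, 0, 0, 0],
  [0.353, -0.134, 0.03, 0, 0, 0, 0],
])

```text
time: 1.1
ee_pos: [0.4733, -0.1844, 0.1998]
orientation: [-3.139, 0.002, 0.432]
force: [-0.5, -0.5, -0.1]
width: -0.001
finger_force: 0.0
```

Run:
```python
from h import *
from cell import robot
import time
s=robot.sense();i=robot.camera_info('wrist');p,d=robot.capture('wrist')
print(s['time'],s['ee_pos'],s['orientation'],s['width'],s['force'])
np.savez('w1.npz',p=p,d=d,**{k:np.array(v) for k,v in i.items()})
W=world((.54403,-.13947,-.80887),.095);uv=proj(W,i['camera_matrix'],i['k1'],i['camera_from_world']);print(uv.round(0))
tip=proj(s['ee_pos'][None],i['camera_matrix'],i['k1'],i['camera_from_world']);print(tip)
for c,a in blobs(p,(0,0,640,480),45,100,9000): print(c.round(1),a)
q=p[:,:,::-1].copy()
for c in uv: cv2.drawMarker(q,tuple(int(x) for x in c),(0,0,255))
cv2.imwrite('pics/w1.png',q)
```

```text
1.1 [ 0.47330009 -0.18440288  0.19979808] [-3.13935645e+00  2.13626202e-03  4.32171607e-01] -0.0007382177139590888 [-0.52809456 -0.46457366 -0.06017137]
[[319. 244.]
 [331. 196.]
 [329. 142.]
 [311.  88.]
 [278.  38.]
 [232.  -1.]]
[[316.93487395 311.22687309]]
[244.6  10.4] 588
[287.   42.7] 656
[397.5 105.6] 262
[318.1  90.2] 539
[334.3 141.9] 599
[228.1 174. ] 128
[336.  192.6] 617
[324.3 238.8] 599
```

View pics/w1.png

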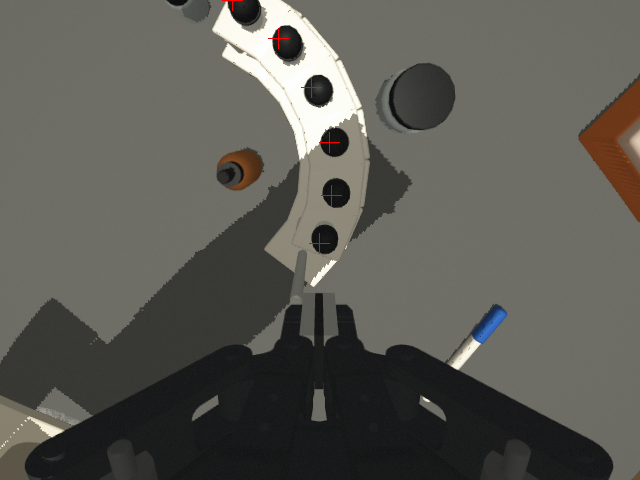

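The wrist view shows the row with caps 1–6 at (324,239), (336,193), (334,142), (318,90), (287,43) and (245,10). The pin is at about (300,255), left of the shut fingers. The estimate is off by about 2–4 mm, so I'll refit.

Run:
```python
from h import *
from cell import robot
t=np.load('w1.npz')
uv=np.array([[324.3,238.8],[336,192.6],[334.3,141.9],[318.1,90.2],[287,42.7],[244.6,10.4]])
for n in(6,5):
  for z in(.095,.09):
    r=least_squares(lambda p:(proj(world(p,z)[:n],t['camera_matrix'],t['k1'],t['camera_from_world'])-uv[:n]).ravel(),(.544,-.139,-.81));print(z,r.x.round(4),np.sqrt((r.fun**2).mean()))
    if n==6 and z==.095: W=world(r.x,.104)
print(W.round(4))
s=robot.sense();print(tool(W,s).round(4));print('pin',tool([unproj([304,253],.115,t['camera_matrix'],t['k1'],t['camera_from_world'])],s))
d=t['d'];T=t['camera_from_world']
for c in uv: # depth height check
    u,v=c.astype(int);z=np.median(d[max(v-2,0):v+3,u-2:u+3]);q=(c-t['camera_matrix'][:2,2])/t['camera_matrix'][0,0]
    print((T[:3,:3].T@(np.r_[q,1]*z-T[:3,3])).round(4))
```

```text
0.095 [ 0.5447 -0.1444 -0.8072] 4.10421557349478
0.09 [ 0.545  -0.1441 -0.8078] 2.895177204701487
0.095 [ 0.5457 -0.1432 -0.813 ] 2.6682992819881965
0.09 [ 0.5458 -0.1432 -0.8134] 1.623685187458262
[[ 0.4737 -0.191   0.104 ]
 [ 0.5091 -0.1837  0.104 ]
 [ 0.5411 -0.1668  0.104 ]
 [ 0.5673 -0.1418  0.104 ]
 [ 0.5855 -0.1105  0.104 ]
 [ 0.5944 -0.0755  0.104 ]]
[[-1.500e-03  5.600e-03  9.650e-02]
 [ 3.380e-02  1.370e-02  9.640e-02]
 [ 6.990e-02  1.170e-02  9.630e-02]
 [ 1.041e-01 -1.000e-04  9.630e-02]
 [ 1.337e-01 -2.090e-02  9.620e-02]
 [ 1.565e-01 -4.900e-02  9.620e-02]]
pin [[-0.0003017  -0.00971631  0.08547519]]
[ 0.4782 -0.1874  0.096 ]
[ 0.5118 -0.1806  0.0963]
[ 0.5417 -0.165   0.0959]
[ 0.5658 -0.142   0.097 ]
[ 0.5822 -0.1135  0.0972]
[ 0.5877 -0.0832  0.0955]
```

Run:
```python
from h import *
from cell import robot
t=np.load('w1.npz');tp=np.load('top.npz')
uv=np.array([[324.3,238.8],[336,192.6],[334.3,141.9],[318.1,90.2],[287,42.7]])
ut=np.array([c for c,a in blobs(tp['p'],(310,195,420,300),45)][::-1])
z=.086
f=lambda p:proj(world(p,z)[:5],t['camera_matrix'],t['k1'],t['camera_from_world'])-uv
r=least_squares(lambda p:f(p).ravel(),(.544,-.139,-.81));print(r.x.round(4),f(r.x).round(1).tolist(),fit(ut,tp,z=z))
s=robot.sense();W=world(r.x,.104);print(W.round(4),tool(W,s).round(4))
for px,zz in(([297,300],.115),([303,253],.055)):
  P=unproj(px,zz,t['camera_matrix'],t['k1'],t['camera_from_world']);print('pin',P,tool([P],s),np.linalg.norm(P[:2]-W[0,:2]))
```

```text
[ 0.5458 -0.1432 -0.8136] [[0.1, 1.6], [0.3, 1.1], [0.3, 0.0], [-0.1, -0.8], [-0.5, -1.4]] (array([ 0.5445776 , -0.14035228, -0.8088414 ]), np.float64(0.22171565416704478))
[[ 0.4745 -0.1894  0.104 ]
 [ 0.5099 -0.1822  0.104 ]
 [ 0.5421 -0.1656  0.104 ]
 [ 0.5684 -0.1407  0.104 ]
 [ 0.5868 -0.1096  0.104 ]
 [ 0.5959 -0.0746  0.104 ]] [[-1.000e-04  4.400e-03  9.650e-02]
 [ 3.510e-02  1.270e-02  9.640e-02]
 [ 7.130e-02  1.100e-02  9.630e-02]
 [ 1.056e-01 -6.000e-04  9.630e-02]
 [ 1.353e-01 -2.120e-02  9.620e-02]
 [ 1.582e-01 -4.920e-02  9.620e-02]]
pin [ 0.43450796 -0.18639333  0.115     ] [[-0.03515358 -0.01498251  0.08554591]] 0.040073834508501646
pin [ 0.44855655 -0.1819774   0.055     ] [[-0.02043443 -0.01305171  0.14551658]] 0.02695097021416563
```

Emit:
arm_command([
  [0, 0.0035, 0.03, 0, 0, 0, 0],
  [0, 0.0035, 0.06, 0, 0, 0, 0],
  [0, 0.0035, 0.08, 0, 0, 0, 0],
  [0, 0.0035, 0.092, 0, 0, 0, 0],
  [0, 0.0035, 0.096, 0, 0, 0, 0],
  [0, 0.0035, 0.096, 0, 0, 0, 0],
])

```text
time: 1.9
ee_pos: [0.4748, -0.1897, 0.1058]
orientation: [3.141, -0.0, 0.428]
force: [-0.3, -0.4, -0.4]
width: 0.002
finger_force: 0.0
```

Run:
```python
from h import *
from cell import robot
s=robot.sense();print(s['ee_pos'],s['force'])
p,d=robot.capture('wrist');i=robot.camera_info('wrist')
W=world((.5453,-.142,-.811),.095);q=p[:,:,::-1].copy()
for c in proj(W,i['camera_matrix'],i['k1'],i['camera_from_world']): cv2.drawMarker(q,tuple(int(x) for x in c),(0,0,255))
cv2.imwrite('pics/w2.png',q); W[:,2]=.09;print(tool(W,s).round(4))
```

```text
[ 0.47483728 -0.189698    0.10581352] [-0.28703213 -0.36921933 -0.41922819]
[[-1.000e-04 -1.500e-03  1.580e-02]
 [ 3.510e-02  6.600e-03  1.580e-02]
 [ 7.130e-02  4.700e-03  1.590e-02]
 [ 1.055e-01 -7.000e-03  1.590e-02]
 [ 1.351e-01 -2.780e-02  1.590e-02]
 [ 1.579e-01 -5.590e-02  1.590e-02]]
```

View pics/w2.png

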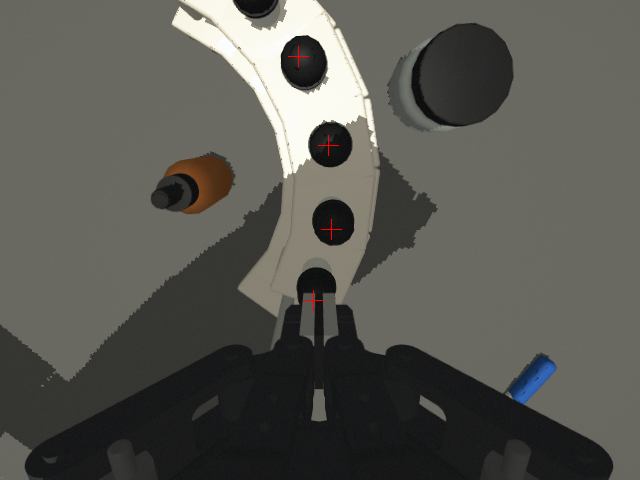

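The close view shows the tip over cap 1 at (316,290), and cap 3 sits on its prediction. Next I'll press cap 1.

Emit:
arm_command([
  [0.001, 0, 0.006, 0, 0, 0, 0],
  [0.001, 0, 0.009, 0, 0, 0, 0],
  [0.001, 0, 0.011, 0, 0, 0, 0],
  [0.001, 0, 0.013, 0, 0, 0, 0],
  [0.001, 0, 0.0145, 0, 0, 0, 0],
  [0.001, 0, 0.0145, 0, 0, 0, 0],
])

```text
time: 2.7
ee_pos: [0.4756, -0.1888, 0.0907]
orientation: [-3.142, -0.0, 0.429]
force: [-0.1, -0.3, 2.0]
width: 0.002
finger_force: 0.8
```

Emit:
arm_command([
  [0, 0, 0.001, 0, 0, 0, 0],
  [0, 0, 0.0015, 0, 0, 0, 0],
  [0, 0, 0.0015, 0, 0, 0, 0],
])

```text
time: 3.08
ee_pos: [0.4757, -0.1888, 0.09]
orientation: [3.141, -0.001, 0.429]
force: [-2.0, 1.5, 6.7]
width: -0.002
finger_force: 3.3
```

Emit:
arm_command([
  [0, 0, 0.0007, 0, 0, 0, 0],
  [0, 0, 0.0007, 0, 0, 0, 0],
])

```text
time: 3.32
ee_pos: [0.4757, -0.1889, 0.0899]
orientation: [3.141, -0.001, 0.429]
force: [-2.9, 2.4, 10.4]
width: -0.002
finger_force: 5.3
```

Emit:
arm_command([
  [0, 0, -0.012, 0, 0, 0, 0],
  [0.018, 0.004, -0.013, 0, 0, 0, 0],
  [0.0345, 0.008, -0.012, 0, 0, 0, 0],
  [0.0345, 0.008, -0.008, 0, 0, 0, 0],
  [0.0345, 0.008, -0.0055, 0, 0, 0, 0],
  [0.0345, 0.008, -0.0035, 0, 0, 0, 0],
  [0.0345, 0.008, -0.0015, 0, 0, 0, 0],
  [0.0345, 0.008, -0.0005, 0, 0, 0, 0],
])

```text
time: 4.32
ee_pos: [0.5104, -0.1819, 0.0899]
orientation: [3.141, -0.001, 0.429]
force: [-0.9, 1.2, 10.9]
width: -0.004
finger_force: 5.3
```

Emit:
arm_command([
  [0, 0, 0.0005, 0, 0, 0, 0],
  [0, 0, 0.0005, 0, 0, 0, 0],
])

```text
time: 4.58
ee_pos: [0.5104, -0.1818, 0.09]
orientation: [3.141, -0.001, 0.429]
force: [-0.1, 1.5, 8.6]
width: 0.003
finger_force: 4.7
```

Run:
```python
from h import *
from cell import robot
s=robot.sense();i=robot.camera_info('wrist');p,d=robot.capture('wrist')
W=world((.5453,-.142,-.811),.095);q=p[:,:,::-1].copy()
uv=proj(W,i['camera_matrix'],i['k1'],i['camera_from_world']);print(uv.round(0))
for c in uv: cv2.drawMarker(q,tuple(int(x) for x in c),(0,0,255))
cv2.imwrite('pics/w3.png',q); print(tool(W,s).round(4))
```

```text
[[297. 385.]
 [315. 318.]
 [310. 237.]
 [278. 150.]
 [218.  66.]
 [135.  -1.]]
[[-0.0357 -0.0092 -0.0051]
 [-0.0005 -0.001  -0.005 ]
 [ 0.0356 -0.0029 -0.005 ]
 [ 0.0699 -0.0146 -0.005 ]
 [ 0.0995 -0.0354 -0.005 ]
 [ 0.1223 -0.0635 -0.005 ]]
```

View pics/w3.png

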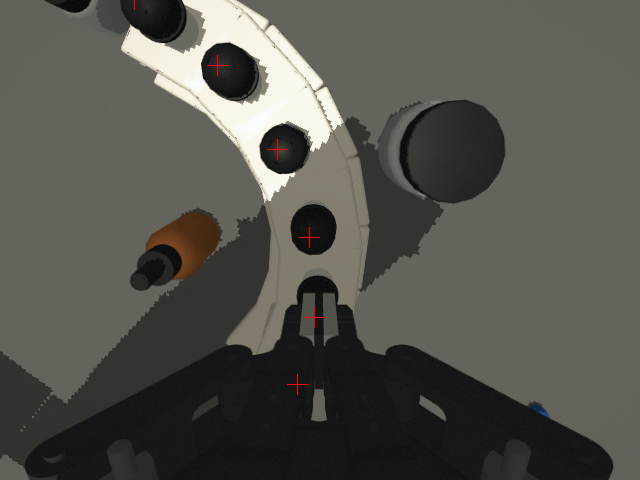

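The tip is on cap 2. Cap 3 is at (313,229), cap 4 at (284,148) and cap 5 at (230,70), all slightly right of the prediction, so I'll add 1–2 mm in y. On to cap 3.

Emit:
arm_command([
  [0, 0, -0.012, 0, 0, 0, 0],
  [0.018, -0.001, -0.013, 0, 0, 0, 0],
  [0.036, -0.0015, -0.012, 0, 0, 0, 0],
  [0.036, -0.0015, -0.008, 0, 0, 0, 0],
  [0.036, -0.0015, -0.0055, 0, 0, 0, 0],
  [0.036, -0.0015, -0.0035, 0, 0, 0, 0],
  [0.036, -0.0015, -0.0015, 0, 0, 0, 0],
  [0.036, -0.0015, 0, 0, 0, 0, 0],
])

```text
time: 5.62
ee_pos: [0.5426, -0.1654, 0.0899]
orientation: [3.141, -0.001, 0.429]
force: [-2.2, 2.8, 15.0]
width: -0.0
finger_force: 7.1
```

Emit:
arm_command([
  [0, 0, 0.0003, 0, 0, 0, 0],
  [0, 0, 0.0003, 0, 0, 0, 0],
])

```text
time: 5.88
ee_pos: [0.5426, -0.1654, 0.0899]
orientation: [3.141, -0.002, 0.429]
force: [-1.0, 3.2, 10.0]
width: 0.001
finger_force: 5.0
```

Run:
```python
from h import *
from cell import robot
s=robot.sense();i=robot.camera_info('wrist');p,d=robot.capture('wrist')
T=i['camera_from_world'];K=i['camera_matrix']
# 3-D points above 0.08 m, near the expected caps: direct cap-top centres
v,u=np.mgrid[0:300:1,0:640:1];z=d[:300]
x=(u-K[0,2])/K[0,0];y=(v-K[1,2])/K[1,1];k=1-i['k1']*(x*x+y*y)
P=np.stack([x*k*z,y*k*z,z],-1).reshape(-1,3)[(z>0).ravel()];P=(P-T[:3,3])@T[:3,:3]
W=world((.5453,-.142,-.811),.095)
for w in W:
    m=(np.hypot(*(P[:,:2]-w[:2]).T)<.016)&(P[:,2]>.086)&(P[:,2]<.1)
    if m.sum()>50:
        Q=P[m];c=Q[Q[:,2]>np.percentile(Q[:,2],95)-.004];c=(c.min(0)+c.max(0))/2;print(w.round(4),c.round(4),m.sum(),tool(c,s).round(4))
print(s['ee_pos'],tool(W,s).round(4))
```

```text
[ 0.5416 -0.1644  0.095 ] [ 0.5529 -0.1614  0.0979] 208 [ 0.0111  0.0007 -0.0079]
[ 0.5679 -0.1395  0.095 ] [ 0.5685 -0.1408  0.0957] 1563 [ 0.0339 -0.0116 -0.0058]
[ 0.5862 -0.1083  0.095 ] [ 0.5868 -0.1099  0.0959] 1740 [ 0.0633 -0.0322 -0.0059]
[ 0.5953 -0.0733  0.095 ] [ 0.5959 -0.0754  0.0952] 2019 [ 0.0859 -0.0598 -0.0051]
[ 0.5425658  -0.16544024  0.08991894] [[-0.0718 -0.0076 -0.0052]
 [-0.0365  0.0006 -0.0051]
 [-0.0004 -0.0013 -0.0051]
 [ 0.0338 -0.0131 -0.005 ]
 [ 0.0635 -0.0338 -0.005 ]
 [ 0.0862 -0.0619 -0.005 ]]
```

Emit:
arm_command([
  [0, 0, -0.012, 0, 0, 0, 0],
  [0.017, -0.006, -0.013, 0, 0, 0, 0],
  [0.034, -0.0115, -0.012, 0, 0, 0, 0],
  [0.034, -0.0115, -0.008, 0, 0, 0, 0],
  [0.034, -0.0115, -0.0055, 0, 0, 0, 0],
  [0.034, -0.0115, -0.0035, 0, 0, 0, 0],
  [0.034, -0.0115, -0.0015, 0, 0, 0, 0],
  [0.034, -0.0115, 0, 0, 0, 0, 0],
])

```text
time: 6.92
ee_pos: [0.5688, -0.1409, 0.0899]
orientation: [3.141, -0.001, 0.429]
force: [-2.5, 3.8, 14.4]
width: -0.002
finger_force: 7.7
```

Emit:
arm_command([
  [0, 0, 0.0003, 0, 0, 0, 0],
  [0, 0, 0.0003, 0, 0, 0, 0],
])

```text
time: 7.18
ee_pos: [0.5687, -0.1409, 0.0899]
orientation: [3.141, -0.002, 0.429]
force: [-1.4, 3.0, 10.1]
width: -0.005
finger_force: 5.6
```

Cap 4 is home. Cap 5 is next, at a relative shift of (0.0293, -0.0207).

Emit:
arm_command([
  [0, 0, -0.012, 0, 0, 0, 0],
  [0.0147, -0.01, -0.013, 0, 0, 0, 0],
  [0.0293, -0.0207, -0.012, 0, 0, 0, 0],
  [0.0293, -0.0207, -0.008, 0, 0, 0, 0],
  [0.0293, -0.0207, -0.0055, 0, 0, 0, 0],
  [0.0293, -0.0207, -0.0035, 0, 0, 0, 0],
  [0.0293, -0.0207, -0.0015, 0, 0, 0, 0],
  [0.0293, -0.0207, 0, 0, 0, 0, 0],
])

```text
time: 8.18
ee_pos: [0.5868, -0.1099, 0.0899]
orientation: [3.141, -0.002, 0.429]
force: [-3.8, 4.3, 16.6]
width: 0.005
finger_force: 8.3
```

Emit:
arm_command([
  [0, 0, 0.0003, 0, 0, 0, 0],
  [0, 0, 0.0003, 0, 0, 0, 0],
])

```text
time: 8.43
ee_pos: [0.5867, -0.1099, 0.0899]
orientation: [3.141, -0.002, 0.428]
force: [-2.1, 3.5, 13.0]
width: -0.002
finger_force: 6.2
```

Emit:
arm_command([
  [0, 0, -0.012, 0, 0, 0, 0],
  [0.0113, -0.014, -0.013, 0, 0, 0, 0],
  [0.0227, -0.0278, -0.012, 0, 0, 0, 0],
  [0.0227, -0.0278, -0.008, 0, 0, 0, 0],
  [0.0227, -0.0278, -0.0055, 0, 0, 0, 0],
  [0.0227, -0.0278, -0.0035, 0, 0, 0, 0],
  [0.0227, -0.0278, -0.0015, 0, 0, 0, 0],
  [0.0227, -0.0278, 0, 0, 0, 0, 0],
])

```text
time: 9.43
ee_pos: [0.5959, -0.0751, 0.0898]
orientation: [3.142, -0.002, 0.428]
force: [-4.9, 3.3, 17.9]
width: 0.001
finger_force: 9.0
```

Emit:
arm_command([
  [0, 0, 0.0003, 0, 0, 0, 0],
  [0, 0, 0.0003, 0, 0, 0, 0],
])

```text
time: 9.68
ee_pos: [0.5958, -0.0751, 0.0899]
orientation: [3.141, -0.002, 0.428]
force: [-4.3, 2.2, 12.7]
width: 0.002
finger_force: 6.9
```

Emit:
arm_command([
  [0, 0, -0.01, 0, 0, 0, 0],
  [0, 0, -0.04, 0, 0, 0, 0],
  [0, 0, -0.09, 0, 0, 0, 0],
  [-0.04, 0, -0.13, 0, 0, 0, 0],
  [-0.08, 0.02, -0.15, 0, 0, 0, 0],
  [-0.12, 0.04, -0.16, 0, 0, 0, 0],
  [-0.12, 0.04, -0.16, 0, 0, 0, 0],
  [-0.12, 0.04, -0.16, 0, 0, 0, 0],
])

```text
time: 10.68
ee_pos: [0.503, -0.1618, 0.247]
orientation: [-3.141, 0.0, 0.428]
force: [0.7, 0.3, -0.9]
width: -0.003
finger_force: 0.0
```

Run:
```python
from h import *
from cell import robot
s=robot.sense();print(s['ee_pos'],s['force'])
i=robot.camera_info('wrist');p,d=robot.capture('wrist');cv2.imwrite('pics/w4.png',p[:,:,::-1])
T=i['camera_from_world'];K=i['camera_matrix']
v,u=np.mgrid[0:480,0:640];z=d
x=(u-K[0,2])/K[0,0];y=(v-K[1,2])/K[1,1];k=1-i['k1']*(x*x+y*y)
P=np.stack([x*k*z,y*k*z,z],-1).reshape(-1,3)[(z>0).ravel()];P=(P-T[:3,3])@T[:3,:3]
for w in world((.5458,-.1432,-.813),.09):
    Q=P[(np.hypot(*(P[:,:2]-w[:2]).T)<.005)];print(w.round(4),np.median(Q[:,2]).round(4) if len(Q) else None,len(Q))
```

```text
[ 0.50301958 -0.16179849  0.24703519] [ 0.71216743  0.34533007 -0.92795558]
[ 0.4745 -0.1894  0.09  ] 0.0906 95
[ 0.51   -0.1823  0.09  ] 0.304 318
[ 0.5421 -0.1656  0.09  ] 0.0905 115
[ 0.5684 -0.1407  0.09  ] 0.0904 120
[ 0.5868 -0.1096  0.09  ] 0.0904 131
[ 0.5959 -0.0746  0.09  ] 0.0905 139
```

View pics/w4.png

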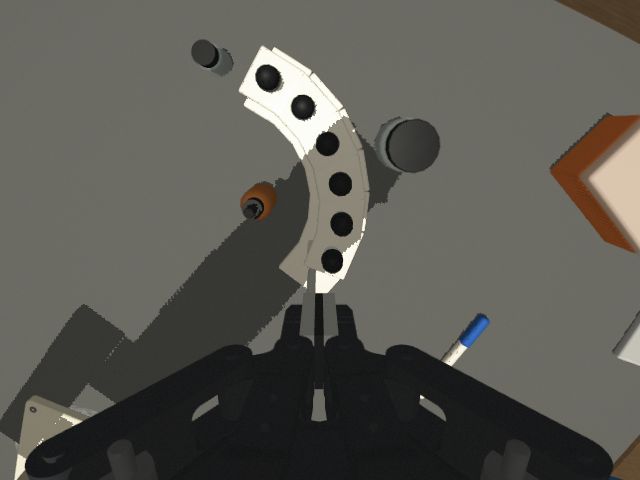

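The view shows all six caps down, cap 1 at (332,261) to cap 6 at (267,77), and nothing disturbed. Depth puts five caps at 90.5 mm. Cap 2's reading was mixed with gripper points, but it was pressed to 90.0 mm against its stop at 9–11 N.

```bash
python3 -c "
from cell import robot
print(robot.sign_off())"
```

```text
the job is handed in; nothing more can be done
None
```

All six caps were pressed home in order from the pin end in one low pass, the arm finished clear with nothing else visibly moved, and the job was handed in at about 11 s; cap 2's final height was checked only by its press (90 mm, about 9–11 N), not by depth.

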